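# Shift the gear lever into third

### The arm

A 6-joint arm with a two-finger parallel gripper is mounted at the origin on a cart in front of the work surface, level with it; the furniture and walls round the work are solid. World frame = base frame: x ahead of the robot, y to its left, z up, the work surface at z = 0. Lengths are in m, angles in rad, forces in N, time in s.
With the tool pointing down it reaches from about 0.3 to 0.85 m from the base axis. Payload 5.4 kg.
Tool frame: the origin (TCP) lies midway between the tips of the shut fingers; the grasp point (between the pads) lies 19 mm behind it (r.grip_point_offset is the distance from the TCP to the grasp point, in m); z points along the fingers, y is the direction in which the jaws open and shut (so a half turn about z gives the same grasp; the last joint's range is limited). The gripper opens to 85 mm and grips with 20 to 120 N. Pads are 22 mm wide; open, the fingers measure 114 mm over their backs; the gripper's body (76 mm by 85 mm) begins 54 mm behind the grasp point. The pads swing forward as they close: fully open they stand 13 mm farther back than shut.
Start: joints at [1.053, 0.158, 1.597, -0, 1.386, -0.21], TCP at [0.174, 0.548, 0.231] pointing down, gripper open.
Joint ranges: [-2.91, 2.91], [-0.94, 2.29], [0.18, 2.7], [-1.29, 4.43], [0.17, 2.64], [-3, 3]. Speed limits (rad/s): [2.57, 2.57, 3.14, 3.14, 3.14, 3.14].

### API

Orientations are given as a unit quaternion [x, y, z, w].
In Python, from workcell import get_obs, capture, camera_info, finish_job, r gives the robot as it stands.
- The arm moves only by the tool drive_tool, never from a script. Its argument "increments" is a list that holds one entry, the list of rows, each a list of 7 numbers: the shift along the tool's x, y, z normalised to -1 to 1, where 1 is 0.4 m, then the turn, a rotation vector about the tool's x, y, z normalised to -1 to 1, where 1 is 1.5 rad, then the opening in per cent of the stroke, from 0 (shut) to 100 (fully open). In form: [[[x, y, z, wx, wy, wz, fingers], ...]]. A call has exactly 5 rows; each row is the pose to reach, as a shift and turn from the pose measured when the call began, along the tool's axes at that moment; what a row does not reach only later rows make up. A row lasts 1/8 s, in which the tool goes at most 62.5 mm and 10.7 degrees, less where a joint would pass 70% of its speed; a pose out of reach is approached as far as the arm can. A call with a number of a shift or a turn outside -1 to 1 is refused whole. A call with a gripper value outside its range is refused whole. The fingers move at their own pace and stop on an object; the grip force is fixed at half the most. Time passes only in rows, so rows that repeat a pose let the fingers close, or fill a call up. It gives the time, the measured TCP pose, the force and the opening at its end, in the units of the state.
- get_obs(): the state, without advancing time (a new reading comes with each control period).
- capture(name): name is "scene" or "side" or "wrist"; returns the picture (480x640x3 uint8, red, green, blue); there is no depth.
- camera_info(name): a dict with "fx", "fy", "cx", "cy" (pixels), "distortion" ([k1, k2, p1, p2, k3] as OpenCV has them; the pictures are not rectified), "R" (3x3) and "t" (3): a world point X has camera coordinates R X + t. Camera axes: x right, y down, z forward; pixel columns grow to the right and rows downward; lengths in m; the calibration is good to about 2 mm. A picture is of the moment at which its call begins: read the wrist's pose just before it. camera_info takes no time and is no camera call; for the wrist camera it gives the pose at the moment of the call.
- finish_job(): hands the job in, once; it reports no verdict.
The state is a dict: "t": time; "joint_pos": joint angles; "joint_velocities": joint speeds; "joint_torque": joint torques, N m; "tcp_pos": TCP position; "tcp_rot": TCP orientation; "contact_force": force on the tool from outside, world axes, zero at the start; "torque": the same for the moment, N m; "grip_width": opening from 0.0 (shut) to 1.0 (fully open).
Only numpy, scipy, OpenCV 4.12 (cv2) and the standard library are available. Lean on these libraries where they do the work, as an engineer would, in place of code of your own. Each camera call takes 0.05 s, during which the arm holds its last target. There are 200 camera calls.

### The job

Shift the gear lever of the green shift unit on the bench into third gear by pushing it with your fingertips: bring it into neutral, push it across to the right, then forward fully home into the right-hand front slot, the one marked with three red dots, and come away. Only push the lever, never pinch or grasp it, and leave the tools lying around where they are.

Things in the scene. Friction and masses are not known exactly. Their poses are not given: they have to be found in the camera images.
- shifter: Gear-shift unit fixed to the bench at varying places and yaws: dark steel flange 150 x 124 x 10 mm, green cast box 112 x 112 mm, flat steel gate plate on top, 90 mm above the bench. Origin: centre of the flange's underside. x points forward (from the side with the shaft stub, roughly toward the robot, to the far side), y to its left, z up.
- gate_centre (a point): Centre of the H cut in the gate plate, 90 mm above the bench; axes as the unit. The opening is 17 mm wide: two legs along x at y = +22 mm (left) and -22 mm (right), each 68 mm long, joined by a cross channel along y at x = 0 (neutral). Red dots on the plate count the slots: 1 left forward, 2 left back, 3 right forward, 4 right back.
- knob (a point): Centre of the lever's yellow ball knob, 36 mm across, on a 10 mm steel stalk that the H's edges stop. The lever tilts about a pivot 20 mm above the bench on the unit's z axis, 135 mm from the knob's centre (155 mm above the bench upright, about 140 mm in a corner of the H). z: along the stalk, upward. It moves stiffly (about 2 N at the knob), has no spring and stays where left.
- gear_select (a joint): Sideways tilt of the lever s (rad): 0 in the middle, positive to the unit's right (-y), range -0.33 to 0.33, about +-0.32 centred in the right or left leg. Starts in the left leg. Knob centre in the unit's frame, d being gear_drive: x = 135 sin d, y = -135 cos d sin s, z = 20 + 135 cos d cos s (mm).
- gear_drive (a joint): Fore-and-aft tilt of the lever (rad): 0 in neutral, positive forward (the unit's +x), range -0.375 to 0.375. Between the legs the cross channel keeps it within about +-0.05; only there can the lever go across. It starts anywhere along the left leg: in first, in second, or between.
- tape_measure: Bystander: tape measure with a yellow centre, 73 x 123 x 37 mm, lying flat behind the unit; leave it.
- punch_1: Bystander: steel drift punch, 150 mm long, 11 mm thick; leave it.
- filter_cap: Bystander: round black oil-filter cap, 74 mm across, 22 mm high; leave it.
- screwdriver_2: Bystander: screwdriver with an orange handle, 240 mm long, 30 mm thick; leave it.

How it is judged:
By the outcome, as a careful person would: the job done as asked, in the order asked, and still so for the second after the job is handed in, with the robot touching nothing.
It also fails if it takes over 56 s, if anything falls off the work surface, if the arm or the gripper's body presses on something with over 40 N, if the wrist force passes 120 N, or if a joint passes its speed limit or range.

## Working session

There is one attempt and no reset: what is moved stays moved. The work goes in short steps, Python scripts to look and compute and a tool call to move; the robot and the scene stay as the last step left them, time stands still between calls to the robot, and variables do not carry over. Pictures are saved under pics/ and viewed, about 8 in all and at most 12, crops included, and the job is handed in when it is done.

Besides the shell and the picture viewer there is one more tool, called after ">>>" as name([rows], argument=value, ...), one row to a line, values as JSON. drive_tool: Moves the arm, as the interface text tells. Scaled input: -1 to 1 covers 0.4 m each way for a shift and 1.5 rad each way for a turn. Its arguments: {"type":"object","properties":{"increments":{"type":"array"}},"required":["increments"]}

```bash
mkdir -p pics
cat > h.py <<'E'
import numpy as np, cv2
from workcell import get_obs, capture, camera_info, finish_job, r
def shot(name, f):
    ci=camera_info(name); im=capture(name); cv2.imwrite('pics/'+f, im[:,:,::-1]); return im,ci
def ray(ci,uv):
    K=np.array([[ci['fx'],0,ci['cx']],[0,ci['fy'],ci['cy']],[0,0,1]])
    p=cv2.undistortPoints(np.array([[uv]],float),K,np.array(ci['distortion'],float))[0,0]
    R=np.array(ci['R']);t=np.array(ci['t']);d=R.T@np.array([p[0],p[1],1]);return -R.T@t,d/np.linalg.norm(d)
def plane(ci,uv,z):
    o,d=ray(ci,uv);return o+d*(z-o[2])/d[2]
def proj(ci,X):
    K=np.array([[ci['fx'],0,ci['cx']],[0,ci['fy'],ci['cy']],[0,0,1]])
    R=np.array(ci['R']);return cv2.projectPoints(np.array(X,float).reshape(-1,3),cv2.Rodrigues(R)[0],np.array(ci['t'],float),K,np.array(ci['distortion'],float))[0][:,0]
def meet(a,b):
    (o1,d1),(o2,d2)=a,b
    s=np.linalg.lstsq(np.c_[d1,-d2],o2-o1,rcond=None)[0];p,q=o1+s[0]*d1,o2+s[1]*d2
    return (p+q)/2,np.linalg.norm(p-q)
E
python3 - <<'E'
from h import *
print(get_obs())
ims=[shot(n,n+'0.png') for n in('scene','side','wrist')]
for (im,ci),n in zip(ims,('scene','side','wrist')):
    hsv=cv2.cvtColor(im,cv2.COLOR_RGB2HSV)
    print(n,-np.array(ci['R']).T@ci['t'],ci['fx'])
    for c,lo,hi in(('yellow',(20,120,90),(34,255,255)),('green',(40,60,30),(90,255,255)),('red',(0,150,80),(8,255,255))):
        k,l,s,ce=cv2.connectedComponentsWithStats(cv2.inRange(hsv,lo,hi))
        for i in range(1,k):
            if s[i,4]>(300 if c=='green' else 6): print(c,s[i],ce[i].round(1))
E
```

```text
{'t': 0.0, 'joint_pos': array([ 1.05291061e+00,  1.59050134e-01,  1.59826564e+00,  3.32138762e-05,
        1.38618668e+00, -2.10123221e-01]), 'joint_velocities': array([-0.00071507, -0.00176447, -0.00039732, -0.00017081, -0.00082512,
        0.00132324]), 'joint_torque': array([-6.63184637e-04, -3.96009386e+01, -3.31426692e+01, -2.43371233e-04,
        8.53237580e-03,  1.58209548e-05]), 'tcp_pos': array([0.17389853, 0.54743555, 0.23029956]), 'tcp_rot': array([ 1.53277623e-01,  9.88182705e-01, -8.86522690e-04, -3.55215078e-04]), 'contact_force': array([ 0.21349864, -0.02090633,  0.55177059]), 'torque': array([ 0.00957672,  0.01312054, -0.01566625]), 'grip_width': 0.9991011907407341}
scene [-0.01585422 -0.16308517  0.60600173] 469.7064568025211
yellow [329   0  43   8 267] [350.2   2.9]
yellow [373   0   4   5  10] [373.9   1.6]
yellow [213  14   8   4  27] [216.5  15.3]
yellow [250  18   7   7  36] [253.3  21. ]
yellow [373  28   7   3  12] [376.1  28.8]
yellow [553  31  18  15 163] [562.2  38.4]
yellow [548  35   6   2   7] [550.4  35.6]
yellow [117  38  11   6  46] [122.3  40.8]
yel
[... 5879 characters left out ...]

red [105 447  18  20 164] [114.2 457.1]
red [165 449  35  31 508] [182.2 464.8]
red [203 468  21  12 180] [212.3 474.2]
wrist [0.09497888 0.57345189 0.37312644] 356.16080972009007
red [ 30 336   5   4   7] [ 31.6 337.7]
red [ 54 339   6   5   8] [ 56.4 341.2]
red [ 32 344   4   5   8] [ 33.4 345.5]
red [ 58 345   7   7  14] [ 61.4 347.4]
red [ 64 351   5   7  10] [ 66.1 353.7]
red [  0 357  39  42 580] [ 16.  378.1]
red [ 39 356   6   3   7] [ 41.7 357.1]
red [ 63 357   5   4   7] [ 65.3 358.3]
red [ 27 358   6   4   9] [ 29.3 359.6]
red [ 73 363   6   7  10] [ 75.4 365.6]
red [ 74 369   5   7  13] [ 76.3 372. ]
red [ 53 375   6   4   9] [ 55.4 376.4]
red [617 392  23  40 259] [627.9 411. ]
```

View pics/scene0.png

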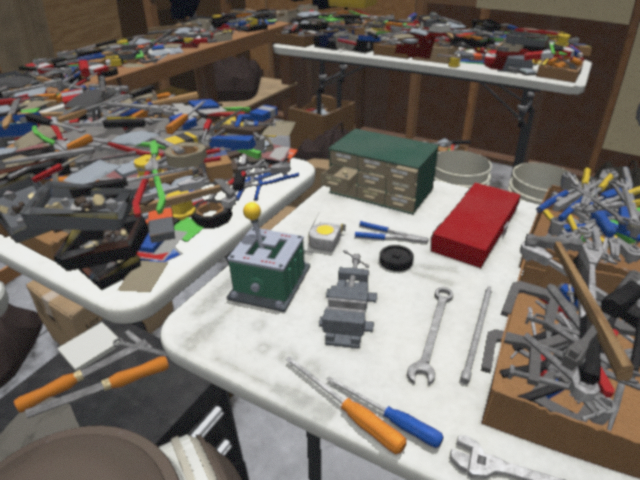

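View pics/side0.png

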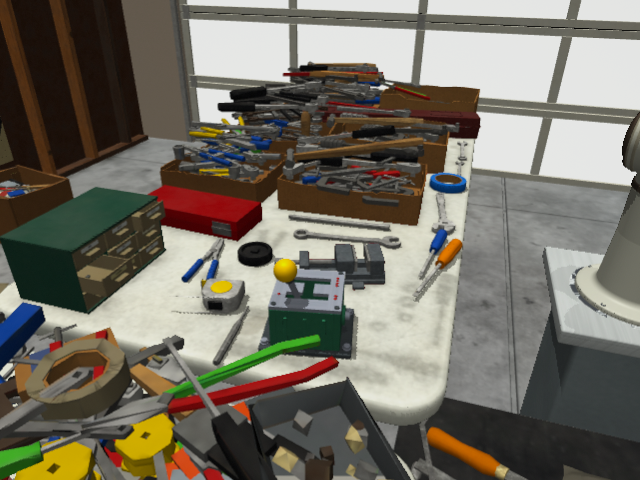

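Scene picture: green unit at about (268,265), knob at (252,211). Side picture: knob at (285,270), plate at about (308,288), with the tape to its left and a vise behind. I'll zoom in on the plate in both views.

Run:
```python
from h import *
a=cv2.imread('pics/scene0.png')[195:315,215:325];b=cv2.imread('pics/side0.png')[250:360,250:360]
a=cv2.resize(a,(400,436),interpolation=cv2.INTER_CUBIC);b=cv2.resize(b,(400,400),interpolation=cv2.INTER_CUBIC)
b=cv2.copyMakeBorder(b,0,36,0,0,cv2.BORDER_CONSTANT)
cv2.imwrite('pics/crop0.png',np.hstack([a,b]))
cs,cd=camera_info('scene'),camera_info('side')
print(meet(ray(cs,(252,211.3)),ray(cd,(285,270))))
```

```text
(array([0.58956607, 0.34586896, 0.14369074]), np.float64(0.0012259731231763454))
```

View pics/crop0.png

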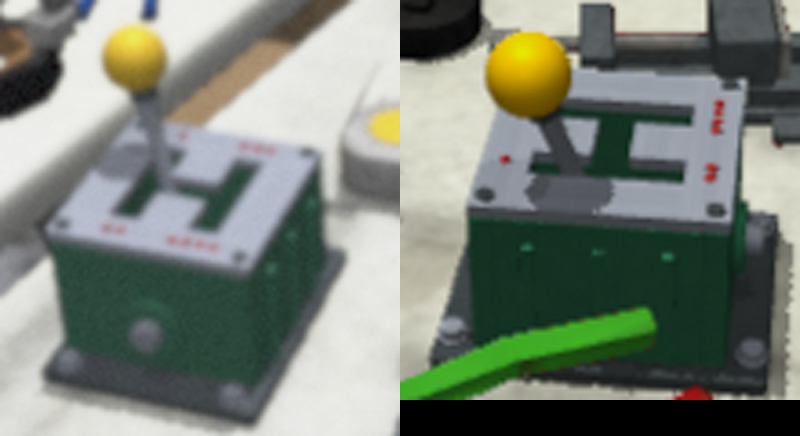

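Run:
```python
from h import *
cs,cd=camera_info('scene'),camera_info('side')
f=lambda u,v,x0,y0:(x0+(u+.5)/3.636-.5,y0+(v+.5)/3.636-.5)
S={k:plane(cs,f(*p,215,195),.09)[:2] for k,p in dict(NL=(48,238),NR=(245,271),FR=(320,150),d4=(193,243),d2=(115,229),d3=(257,148),d1=(183,134)).items()}
D={k:plane(cd,f(*p,250,250),.09)[:2] for k,p in dict(FL=(69,211),NL=(335,222),NR=(347,79),d4=(319,116),d2=(312,172),d1=(105,159)).items()}
for n,d in(('scene',S),('side',D)):
  for k in d: print(n,k,d[k].round(4))
print('centres',(S['NL']+S['FR'])/2,(D['FL']+D['NR'])/2)
ya=lambda a,b:np.degrees(np.arctan2(*(b-a)[::-1]))
print(ya(S['NR'],S['FR']),ya(S['NR'],S['NL'])-90,ya(D['NL'],D['FL']),ya(D['NR'],D['NL'])-90, ya(S['d4'],S['d3']),ya(S['d2'],S['d1']))
print(get_obs()['tcp_rot'])
```

```text
scene NL [0.4956 0.3386]
scene NR [0.5211 0.2352]
scene FR [0.6298 0.2588]
scene d4 [0.5276 0.271 ]
scene d2 [0.5182 0.3131]
scene d3 [0.6151 0.29  ]
scene d1 [0.6073 0.3338]
side FL [0.607  0.3737]
side NL [0.4997 0.3459]
side NR [0.5237 0.2378]
side d4 [0.5277 0.2721]
side d2 [0.5186 0.3149]
side d1 [0.6069 0.3342]
centres [0.56270903 0.2986875 ] [0.565378   0.30575289]
12.25350686454765 13.847528600787868 14.514006421066123 12.550279131322569 12.25529485949349 13.087033282186223
[ 1.53294863e-01  9.88180220e-01 -6.89628893e-04 -2.50249220e-04]
```

```bash
cat >> h.py <<'E'
from scipy.spatial.transform import Rotation as Rt
C=np.array([.565,.302]);Y=np.radians(13);U=np.array([[np.cos(Y),-np.sin(Y)],[np.sin(Y),np.cos(Y)]])
TD=Rt.from_matrix(np.c_[np.r_[-U[:,0],0],np.r_[U[:,1],0],[0,0,-1]])
def to(ux,uy,z):
    o=get_obs();R=Rt.from_quat(o['tcp_rot']);T=np.r_[C+U@[ux,uy],z]
    u=U.T@(o['tcp_pos'][:2]-C)
    print('t',round(o['t'],2),'unit xy',u.round(4),'z',o['tcp_pos'][2].round(4),'Funit',(U.T@o['contact_force'][:2]).round(1),'d',np.linalg.norm(T-o['tcp_pos']).round(3))
    print(' shift',(R.inv().apply(T-o['tcp_pos'])/.4).round(3),'turn',((R.inv()*TD).as_rotvec()/1.5).round(3))
def knob(f):
    """knob centre from the two fixed cameras, in unit frame"""
    rs=[]
    for n,box in(('scene',(215,180,330,300)),('side',(230,220,380,340))):
        im,ci=shot(n,f+n+'.png');hsv=cv2.cvtColor(im,cv2.COLOR_RGB2HSV)
        m=cv2.inRange(hsv,(20,120,60),(34,255,255));k=np.zeros_like(m);x0,y0,x1,y1=box;k[y0:y1,x0:x1]=m[y0:y1,x0:x1]
        if n=='scene': k[215:260,305:]=0
        c=max(cv2.findContours(k,cv2.RETR_EXTERNAL,cv2.CHAIN_APPROX_NONE)[0],key=cv2.contourArea)
        (u,v),rad=cv2.minEnclosingCircle(c);print(n,round(u,1),round(v,1),round(rad,1));rs.append(ray(ci,(u,v)))
    p,e=meet(*rs);q=U.T@(p[:2]-C);d=np.arcsin(q[0]/.135);print('knob',q.round(4),p[2].round(4),'gap',e.round(4),'d',d.round(3),'s',np.arcsin(-q[1]/.135/np.cos(d)).round(3))
E
python3 -c "
from h import *
knob('k0');to(.085,.039,.24)"
```

```text
scene 251.2 210.9 8.5
side 284.7 270.1 12.0
knob [0.0339 0.0388] 0.1444 gap 0.0015 d 0.254 s -0.301
t 0.25 unit xy [-0.3256  0.3274] z 0.2309 Funit [-0.7 -0.1] d 0.502
 shift [-1.251 -0.097 -0.023] turn [-0.001 -0.    -0.356]
```

>>> drive_tool([
  [[-0.14, -0.01, 0, 0, 0, -0.1, 0], [-0.28, -0.02, 0, 0, 0, -0.2, 0], [-0.42, -0.03, 0, 0, 0, -0.3, 0], [-0.56, -0.04, 0, 0, 0, -0.356, 0], [-0.7, -0.05, 0, 0, 0, -0.356, 0]],
])

```text
t: 0.88
tcp_pos: [0.4364, 0.443, 0.2307]
tcp_rot: [-0.113, 0.994, -0.0, -0.0]
contact_force: [-0.0, 1.0, -0.6]
grip_width: -0.0
```

```bash
python3 -c "
from h import *
to(.085,.039,.24)"
```

```text
t 0.88 unit xy [-0.0936  0.1663] z 0.2307 Funit [0.2 1. ] d 0.22
 shift [-0.447 -0.318 -0.023] turn [-0. -0. -0.]
```

>>> drive_tool([
  [[-0.11, -0.08, 0, 0, 0, 0, 0], [-0.22, -0.16, 0, 0, 0, 0, 0], [-0.34, -0.24, 0, 0, 0, 0, 0], [-0.447, -0.318, 0, 0, 0, 0, 0], [-0.447, -0.318, 0, 0, 0, 0, 0]],
])

```text
t: 1.5
tcp_pos: [0.6421, 0.3562, 0.2289]
tcp_rot: [-0.111, 0.994, -0.001, -0.001]
contact_force: [-0.8, 0.4, -0.2]
grip_width: 0.001
```

```bash
python3 -c "
from h import *
to(.085,.039,.125)
shot('scene','p1.png');shot('side','p1b.png')
a,b=[cv2.imread('pics/'+f) for f in('p1.png','p1b.png')]
cv2.imwrite('pics/p1c.png',cv2.resize(np.hstack([a[100:330,180:380],b[150:380,180:400]]),None,fx=1.85,fy=1.85))"
```

```text
t 1.5 unit xy [0.0873 0.0355] z 0.2289 Funit [-0.7  0.6] d 0.104
 shift [0.005 0.009 0.26 ] turn [-0.001 -0.001 -0.003]
```

View pics/p1c.png

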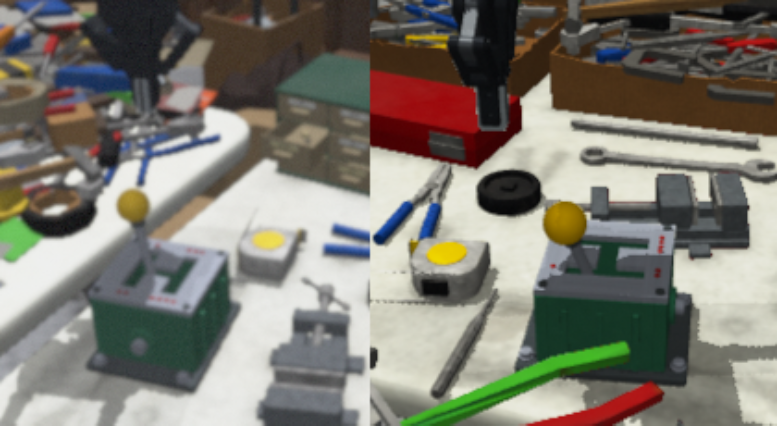

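The shut fingers are beyond the knob and above it: scene crop, tip at (150,110), knob at (133,206); side crop, tip at (490,125), knob at (565,222). Going down in front of the knob is clear.

>>> drive_tool([
  [[0, 0, 0.09, 0, 0, 0, 0], [0, 0.01, 0.18, 0, 0, 0, 0], [0, 0.01, 0.26, 0, 0, 0, 0], [0, 0.01, 0.26, 0, 0, 0, 0], [0, 0.01, 0.26, 0, 0, 0, 0]],
])

```text
t: 2.22
tcp_pos: [0.6382, 0.3639, 0.1281]
tcp_rot: [-0.113, 0.994, 0.0, 0.0]
contact_force: [-0.0, 0.5, 1.6]
grip_width: 0.004
```

```bash
python3 -c "
from h import *
to(.040,.039,.125)"
```

```text
t 2.23 unit xy [0.0853 0.0438] z 0.1281 Funit [0.1 0.5] d 0.046
 shift [ 0.113 -0.012  0.008] turn [0. 0. 0.]
```

>>> drive_tool([
  [[0.025, -0.01, 0.005, 0, 0, 0, 0], [0.05, -0.01, 0.005, 0, 0, 0, 0], [0.075, -0.01, 0.005, 0, 0, 0, 0], [0.1, -0.01, 0.005, 0, 0, 0, 0], [0.113, -0.01, 0.005, 0, 0, 0, 0]],
])

```text
t: 2.85
tcp_pos: [0.5948, 0.3499, 0.1267]
tcp_rot: [-0.113, 0.994, 0.0, 0.001]
contact_force: [1.8, 0.7, 1.8]
grip_width: -0.001
```

```bash
python3 -c "
from h import *
to(.029,.040,.125);knob('k1')"
```

```text
t 2.85 unit xy [0.0398 0.0399] z 0.1267 Funit [1.9 0.2] d 0.011
 shift [0.027 0.    0.004] turn [0.    0.001 0.   ]
scene 246.9 214.1 9.1
side 299.8 269.6 12.2
knob [0.0122 0.0386] 0.1481 gap 0.002 d 0.091 s -0.291
```

>>> drive_tool([
  [[0.01, 0, 0, 0, 0, 0, 0], [0.02, 0, 0, 0, 0, 0, 0], [0.03, 0, 0, 0, 0, 0, 0], [0.03, 0, 0, 0, 0, 0, 0], [0.03, 0, 0, 0, 0, 0, 0]],
])

```text
t: 3.58
tcp_pos: [0.5825, 0.3469, 0.1258]
tcp_rot: [-0.113, 0.994, -0.0, -0.0]
contact_force: [1.6, 0.6, 0.6]
grip_width: 0.003
```

```bash
python3 -c "
from h import *
to(.06,.040,.125);knob('k2')
a,b=[cv2.imread('pics/k2'+f) for f in('scene.png','side.png')]
cv2.imwrite('pics/k2c.png',cv2.resize(np.hstack([a[180:310,210:330],b[240:370,240:370]]),None,fx=3.2,fy=3.2))"
```

```text
t 3.58 unit xy [0.0271 0.0398] z 0.1258 Funit [1.7 0.2] d 0.033
 shift [-0.082  0.     0.002] turn [ 0.    -0.001  0.   ]
scene 244.1 218.1 9.3
side 308.0 270.1 12.1
knob [-0.0003  0.0384] 0.1474 gap 0.0009 d -0.002 s -0.289
```

View pics/k2c.png

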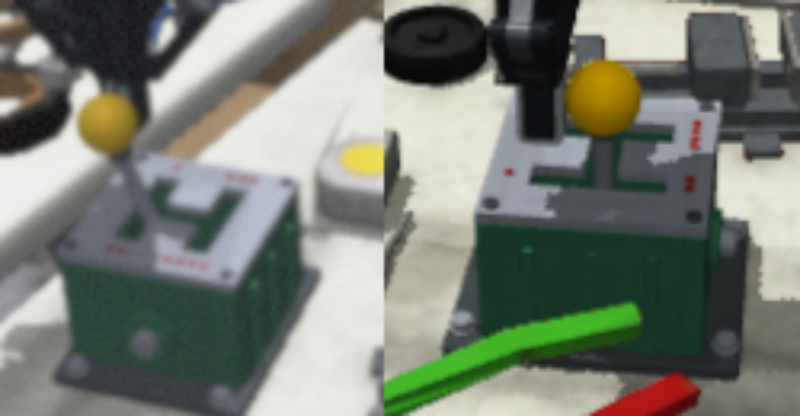

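Side view: the stalk (crop x≈603) stands in the middle of the cross channel (590–617), so it is in neutral. Now I back off and go round to the unit's left.

>>> drive_tool([
  [[-0.08, 0, 0, 0, 0, 0, 0], [-0.08, 0.07, 0, 0, 0, 0, 0], [-0.07, 0.14, 0, 0, 0, 0, 0], [0, 0.14, 0, 0, 0, 0, 0], [0.068, 0.14, 0, 0, 0, 0, 0]],
])

```text
t: 4.3
tcp_pos: [0.542, 0.3953, 0.1249]
tcp_rot: [-0.114, 0.994, -0.0, -0.001]
contact_force: [-0.1, 0.2, -0.4]
grip_width: 0.0
```

```bash
python3 -c "
from h import *
to(0,.05,.125);knob('k3')"
```

```text
t 4.3 unit xy [-0.0014  0.0961] z 0.1249 Funit [-0.   0.3] d 0.046
 shift [-0.003 -0.115 -0.   ] turn [-0.    -0.002  0.001]
scene 243.4 218.6 8.8
side 318.0 271.5 5.6
knob [-0.0124  0.037 ] 0.1491 gap 0.0101 d -0.092 s -0.279
```

>>> drive_tool([
  [[0, -0.04, 0, 0, 0, 0, 0], [0, -0.075, 0, 0, 0, 0, 0], [0, -0.11, 0, 0, 0, 0, 0], [0, -0.145, 0, 0, 0, 0, 0], [0, -0.16, 0, 0, 0, 0, 0]],
])

```text
t: 5.03
tcp_pos: [0.5573, 0.3322, 0.1278]
tcp_rot: [-0.113, 0.994, 0.0, -0.0]
contact_force: [-1.4, 2.4, 9.9]
grip_width: -0.002
```

```bash
python3 -c "
from h import *
to(0,-.01,.125);knob('k4')"
```

```text
t 5.03 unit xy [-0.0007  0.0311] z 0.1278 Funit [-0.8  2.7] d 0.041
 shift [-0.002 -0.103  0.007] turn [ 0. -0.  0.]
scene 261.4 218.4 10.0
side 317.5 254.5 8.6
knob [-0.0095  0.0005] 0.1554 gap 0.0067 d -0.07 s -0.004
```

>>> drive_tool([
  [[0, -0.03, 0, 0, 0, 0, 0], [0, -0.055, 0, 0, 0, 0, 0], [0, -0.08, 0, 0, 0, 0, 0], [0, -0.1, 0, 0, 0, 0, 0], [0, -0.104, 0, 0, 0, 0, 0]],
])

```text
t: 5.75
tcp_pos: [0.5666, 0.2904, 0.1271]
tcp_rot: [-0.113, 0.994, -0.0, -0.001]
contact_force: [0.0, 2.6, -0.6]
grip_width: -0.002
```

```bash
python3 -c "
from h import *
to(0,.03,.125);knob('k5')
a,b=[cv2.imread('pics/k5'+f) for f in('scene.png','side.png')]
cv2.imwrite('pics/k5c.png',cv2.resize(np.hstack([a[180:310,210:330],b[220:350,240:370]]),None,fx=3.2,fy=3.2))"
```

```text
t 5.75 unit xy [-0.0011 -0.0117] z 0.1271 Funit [0.6 2.5] d 0.042
 shift [-0.003  0.104  0.005] turn [-0.    -0.001 -0.   ]
scene 282.7 224.8 9.6
side 319.5 243.5 8.5
knob [-0.01   -0.0416] 0.1503 gap 0.0039 d -0.074 s 0.314
```

View pics/k5c.png

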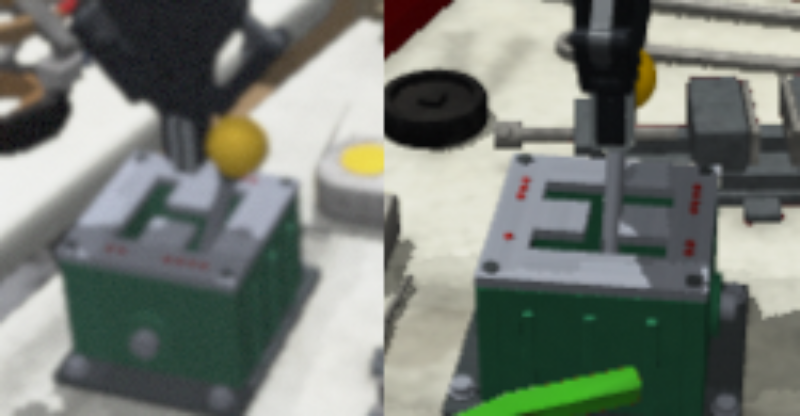

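The lever now stands in the right leg at neutral (scene crop: knob at (238,147), stalk entering the right leg). Next I go round behind it.

>>> drive_tool([
  [[0, 0.1, 0, 0, 0, 0, 0], [0.08, 0.1, 0, 0, 0, 0, 0], [0.16, 0.1, 0, 0, 0, 0, 0], [0.16, 0.01, 0, 0, 0, 0, 0], [0.16, -0.075, 0, 0, 0, 0, 0]],
])

```text
t: 6.48
tcp_pos: [0.5109, 0.2466, 0.1278]
tcp_rot: [-0.114, 0.993, -0.001, -0.0]
contact_force: [0.2, -0.2, -0.4]
grip_width: 0.004
```

```bash
python3 -c "
from h import *
to(0.0,-.042,.125);knob('k6')"
```

```text
t 6.47 unit xy [-0.0651 -0.0418] z 0.1278 Funit [ 0.1 -0.3] d 0.065
 shift [-0.163 -0.001  0.007] turn [-0.001 -0.     0.001]
scene 283.0 221.0 6.4
side 313.9 243.4 11.0
knob [-0.0008 -0.0386] 0.152 gap 0.0048 d -0.006 s 0.29
```

>>> drive_tool([
  [[-0.05, 0, 0, 0, 0, 0, 0], [-0.09, 0, 0, 0, 0, 0, 0], [-0.12, 0, 0, 0, 0, 0, 0], [-0.15, 0, 0, 0, 0, 0, 0], [-0.165, 0, 0, 0, 0, 0, 0]],
])

```text
t: 7.2
tcp_pos: [0.5764, 0.2598, 0.1275]
tcp_rot: [-0.112, 0.994, -0.001, -0.0]
contact_force: [-1.9, 0.1, -0.3]
grip_width: 0.007
```

```bash
python3 -c "
from h import *
to(0.024,-.042,.125);knob('k7')"
```

```text
t 7.2 unit xy [ 0.0016 -0.0436] z 0.1275 Funit [-1.8  0.5] d 0.023
 shift [-0.056  0.004  0.006] turn [-0.002 -0.001 -0.001]
scene 295.0 220.5 4.0
side 294.1 244.2 11.0
knob [ 0.0317 -0.0512] 0.1387 gap 0.0014 d 0.237 s 0.401
```

>>> drive_tool([
  [[-0.015, 0, 0, 0, 0, 0, 0], [-0.03, 0, 0, 0, 0, 0, 0], [-0.045, 0, 0, 0, 0, 0, 0], [-0.056, 0, 0, 0, 0, 0, 0], [-0.056, 0, 0, 0, 0, 0, 0]],
])

```text
t: 7.92
tcp_pos: [0.5974, 0.2645, 0.1269]
tcp_rot: [-0.112, 0.994, -0.001, -0.002]
contact_force: [-5.2, -2.4, 0.2]
grip_width: -0.0
```

```bash
python3 -c "
from h import *
to(0.030,-.042,.125);knob('k8')"
```

```text
t 7.92 unit xy [ 0.0231 -0.0438] z 0.1269 Funit [-5.6 -1.2] d 0.007
 shift [-0.017  0.005  0.005] turn [-0.002 -0.003 -0.001]
scene 298.0 215.5 4.6
side 281.3 247.5 10.8
knob [ 0.0538 -0.0484] 0.1345 gap 0.002 d 0.41 s 0.402
```

Force is rising, so this is close to the end stop. I'll press a little further to seat it.

>>> drive_tool([
  [[-0.005, 0, 0, 0, 0, 0, 0], [-0.01, 0, 0, 0, 0, 0, 0], [-0.014, 0, 0, 0, 0, 0, 0], [-0.014, 0, 0, 0, 0, 0, 0], [-0.014, 0, 0, 0, 0, 0, 0]],
])

```text
t: 8.65
tcp_pos: [0.5986, 0.2648, 0.1266]
tcp_rot: [-0.113, 0.994, -0.003, -0.008]
contact_force: [-17.7, -4.6, 8.1]
grip_width: 0.0
```

```bash
python3 -c "
from h import *
to(-.05,-.042,.125)"
```

```text
t 8.65 unit xy [ 0.0244 -0.0438] z 0.1266 Funit [-18.3  -0.5] d 0.074
 shift [0.186 0.004 0.007] turn [-0.002 -0.01  -0.001]
```

It is firmly on the stop (18 N). I back straight off, then lift.

>>> drive_tool([
  [[0.05, 0, 0, 0, 0, 0, 0], [0.12, 0, 0, 0, 0, 0, 0], [0.2, 0, 0, 0, 0, 0, 0], [0.25, 0, -0.12, 0, 0, 0, 0], [0.3, 0, -0.26, 0, 0, 0, 0]],
])

```text
t: 9.28
tcp_pos: [0.4826, 0.2385, 0.2334]
tcp_rot: [-0.112, 0.994, -0.003, -0.008]
contact_force: [0.8, 1.0, 0.8]
grip_width: -0.003
```

>>> drive_tool([
  [[0.08, 0.1, -0.1, 0, 0, 0, 0], [0.08, 0.2, -0.1, 0, 0, 0, 0], [0.08, 0.35, -0.1, 0, 0, 0, 0], [0.08, 0.4, -0.1, 0, 0, 0, 0], [0.08, 0.4, -0.1, 0, 0, 0, 0]],
])

```text
t: 9.9
tcp_pos: [0.4163, 0.3883, 0.2736]
tcp_rot: [-0.113, 0.994, -0.003, -0.007]
contact_force: [0.0, -0.0, -1.6]
grip_width: -0.001
```

```bash
python3 -c "
from h import *
to(-.1,.0,.25);knob('k9')
a,b=[cv2.imread('pics/k9'+f) for f in('scene.png','side.png')]
cv2.imwrite('pics/k9c.png',cv2.resize(np.hstack([a[170:310,210:350],b[220:360,200:370]]),None,fx=2.5,fy=2.5))"
```

```text
t 9.9 unit xy [-0.1254  0.1176] z 0.2736 Funit [ 0. -0.] d 0.123
 shift [-0.064 -0.294  0.059] turn [-0.002 -0.01   0.   ]
scene 293.0 213.5 9.7
side 281.3 247.5 10.9
knob [ 0.052  -0.0394] 0.1391 gap 0.0009 d 0.396 s 0.322
```

View pics/k9c.png

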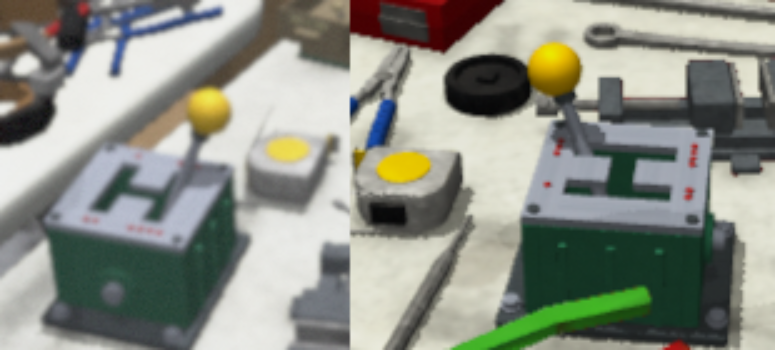

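Both views show the lever in the right-hand front slot by the three dots: knob at scene crop (209,110) and side crop (554,70). The tape, punch and cap have not moved, and the arm is clear.

```bash
python3 -c "
from h import *
print(finish_job())"
```

```text
the job is handed in; nothing more can be done
None
```

The lever is in third gear, and the job was handed in at about 10 s on the robot's clock. Using only the shut fingertips, I pushed it back to neutral, across to the right, then forward into the right-hand front slot until it met its stop. I then drew back and lifted clear.

- **Final position:** measured with the arm away, the lever is at drive ≈ 0.396 and select ≈ 0.322. The drive value is slightly above the 0.375 joint limit, which fits a 2 mm or so calibration error. The last push met the stop at about 18 N, and the final pictures show the lever by the three dots.
- **Surroundings:** the tape measure, punch and filter cap are where they were. The screwdriver was outside my last picture crop, but the arm never went near it.
- **Doubtful readings:**
  - While the fingers partly hid the knob, several camera estimates were off; one gave select ≈ 0.40.
  - The upward force rose briefly to about 10 N during the sideways push and was gone by the end of it.

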